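# Set the polisher's speed and shim its cradle off the rest pads

### The job

The bench polisher rattles on its rest pads: first turn its speed dial clockwise until the pointer is at the green mark and let go of it. Then take the orange wedge and push it, flat on the steel base plate, straight under the middle of the cradle's blue front lip until the lip has just lifted about 4 mm off the yellow pads (lip over the wedge's black band). Finish while still gripping the wedge there, the wedge alone carrying the lip; keep the gripper off the cradle and leave everything else in place.

Things in the scene. Friction and masses are not known exactly. Their poses are not given: they have to be found in the camera images.
- dial (a joint): Speed dial on the black controller (150 x 130 x 60 mm box, bolted down), rad, 0 to 4.71, growing clockwise seen from above; starts between 0.2 and 0.9. At 1.60 the pointer is at the green mark (short thick green line on the scale; the other marks are thin and black). Light friction (0.03 N m); it stays where it is left.
- dial_grip (a point): On the vertical dial axis at the height to grip. Black disc 44 mm across, top 23 mm below this point, with an upright bar grip on it, 42 mm long, 14 mm wide, reaching 7 mm above this point. Controller top: 38 mm below. Turns with the dial: x runs along the bar, the white pointer line is at the -x end, z up.
- wedge_tip (a point): Middle of the wedge's tip edge, at the underside, 103 mm ahead (+x) of wedge_grip; same axes. The top is 4 mm high at the tip and rises evenly, 1 in 5, to 22 mm at 90 mm behind it, where the grip block begins. A black band crosses the ramp 44 to 55 mm behind the tip.
- wedge_grip (a point): Centre of the grip block at the tail of the loose orange wedge (100 g, flat underneath, 116 mm long, 30 mm wide). x points to the tip, z up. Block: 26 mm (x) x 30 mm (y) x 56 mm high; this point is 30 mm above the underside, midway along and across the block. Starts lying flat on the table.
- lip (a point): Lowest point, mid-length, of the cradle's blue round lip bar (12 mm diameter, 144 mm long). At rest 10 mm above the base plate's top. The bar meets the ramp when the wedge's tip is about 29 mm past this point and is 4 mm up with the tip about 49 mm past. Rises with the cradle.
- stand: Polisher's steel base plate, bolted down, 300 (x) x 170 (y) x 10 mm, origin centre of underside, z up. The wedge is pushed along +x. Lip at x = -50 mm, bare plate in front of it. Yellow rest pads 22 x 16 x 10 mm at x = -50, y = +-62 mm. Behind: motor and wheels from x = 8 to 88 mm, to y = +-103 mm, 120 mm high.
- cradle (a joint): Hinge of the cradle, rad: 0 when the lip rests on the pads, grows as the lip lifts. The hinge is 170 mm behind the lip, so 4 mm of lift is 0.0235. No spring: it takes 3 to 6 N upwards at the lip to lift it and it sinks back when not supported.
- bottle: Bystander: green bottle, 72 mm diameter, 190 mm high, origin at the centre of its underside.
- glove_box: Bystander: blue carton 90 x 180 x 60 mm, origin at the centre of its underside.
- tray: Bystander: shallow grey open tray 90 x 150 x 30 mm, origin at the centre of its underside.
- wax: Bystander: white bar of polishing wax 100 x 45 x 30 mm, origin at the centre of its underside.
- jar: Bystander: small clear jar with a white lid, 60 mm diameter, 60 mm high, origin at the centre of its underside.
Not all that is in view belongs to the job. Of the things like the part that bears wedge_tip, leave any that is purple; of the rest the smaller one is meant.

How it is judged:
By the outcome, as a careful person would: the job done as asked, in the order asked, and still so for the second after the job is handed in, while the arm keeps its last pose, push and grip.
It also fails if it takes over 53 s, if anything falls off the work surface, if the arm or the gripper's body presses on something with over 40 N, if the wrist force passes 120 N, or if a joint passes its speed limit or range.

### The arm

A 6-joint arm with a two-finger parallel gripper is mounted at the origin on the work surface. World frame = base frame: x ahead of the robot, y to its left, z up, the work surface at z = 0. Lengths are in mm, angles in rad, forces in N, time in s.
With the tool pointing down it reaches from about 350 to 975 mm from the base axis. Payload 7.1 kg.
Tool frame: the origin (TCP) lies midway between the tips of the shut fingers; the grasp point (between the pads) lies 19 mm behind it; z points along the fingers, y is the line along which they close (so a half turn about z gives the same grasp; the last joint's range is limited). The gripper opens to 88 mm and grips with 3 to 60 N. Pads are 20 mm wide; open, the fingers measure 115 mm over their backs; the gripper's body (75 mm by 178 mm) begins 61 mm behind the grasp point.
Start: joints at [1.226, 0.423, 1.63, -0, 1.089, -0.019], TCP at [200.01, 592.116, 222.675] pointing down, gripper open.
Joint ranges: [-3, 3], [-0.9, 2.11], [0.09, 2.58], [-1.31, 4.45], [0.11, 2.69], [-2.54, 2.54]. Speed limits (rad/s): [2.39, 2.39, 3.01, 3.14, 3.14, 3.14].

### API

Orientations are given as a rotation vector (axis times angle).
In Python, from cell import * gives the robot as it stands.
- The arm moves only by the tool jog_arm, never from a script. Its argument "moves" is a list of rows, each a list of 2 entries, a list of its own where there are three numbers: the shift along the tool's x, y, z in units of 60 mm (1.0 is 60 mm), then the turn about the tool's z in units of 10 degrees (1.0 is 10 degrees). In form: [[[tx, ty, tz], spin], ...]. A call has 1 to 8 rows; each row is the pose to reach, as a shift and turn from the pose commanded when the call began, along the tool's axes at that moment; what a row does not reach only later rows make up. A row lasts 1/8 s, in which the tool goes at most 62.5 mm and 10.7 degrees, less where a joint would pass 70% of its speed; a pose out of reach is approached as far as the arm can. A call with a gripper value outside its range is refused whole. "hand" is the opening, from 0 (shut) to 1 (fully open), set as the call begins (left out, the last holds). The fingers move at their own pace and stop on an object; "squeeze" is the grip in N (left out, the last holds). Time passes only in rows, so rows that repeat a pose let the fingers close. It gives the time, the measured TCP pose, the force, the opening and the grip force at its end, in the units of the state.
- sense(): the state, without advancing time (a new reading comes with each control period).
- camera(name): name is "scene" or "top" or "wrist"; returns (picture, depth): 480x640x3 uint8, red, green, blue; 480x640 float32, mm along the optical axis (not along the pixel's ray), 0 where there is no reading.
- camera_params(name): a dict with "fx", "fy", "cx", "cy" (pixels), "extrinsics" (4x4, takes a point from world to camera coordinates). Camera axes: x right, y down, z forward; pixel columns grow to the right and rows downward; lengths in mm; the calibration is good to about 2 mm. The wrist camera is an equidistant fisheye: a pixel r from the principal point sees the ray r / f radians off the axis. A picture is of the moment at which its call begins: read the wrist's pose just before it. camera_params takes no time and is no camera call; for the wrist camera it gives the pose at the moment of the call.
- sign_off(): hands the job in; it is judged then, once.
Trained networks look in the newest picture that a camera, given by its name, has taken for a name from the list of things; names that differ only in an ending like _2 or _b are one class to them, and where a whole thing is asked for, a point or a joint stands for the part that bears it (a point fixed in the world has none). Each returns a list of dicts, best first, with "confidence" (0 to 1); they miss things now and then, are a little off and sometimes report something else, mostly with a low value. They report only what shows in the picture. A call takes as long as a camera call. They do not tell look-alikes from the thing itself.
- search_frame(camera, name): "extent" ([left, top, width, height] in pixels, round what is visible of it).
- masks_of(camera, name): "region" (480x640 bool, what is visible of it) and "extent" ([left, top, width, height] in pixels, round what is visible of it).
- spot_point(camera, name): "xy" ([column, row] in pixels: a listed point, or the origin of a listed thing).
The state is a dict: "t": time; "joints": joint angles; "joint_velocities": joint speeds; "joint_torque": joint torques, N m; "position": TCP position; "tool_rot": TCP orientation; "ft_force": force on the tool from outside, world axes, zero at the start; "moment": the same for the moment, N m; "finger_gap": finger opening in mm; "grip_force": force on a finger pad.
Only numpy, scipy, OpenCV 4.12 (cv2) and the standard library are available. Lean on these libraries where they do the work, as an engineer would, in place of code of your own. Each camera call takes 0.05 s, during which the arm holds its last target. There are 200 camera calls.

## Working session

There is one attempt and no reset: what is moved stays moved. The work goes in short steps, Python scripts to look and compute and a tool call to move; the robot and the scene stay as the last step left them, time stands still between calls to the robot, and variables do not carry over. Pictures are saved under pics/ and viewed, at most 10 in all, crops included, and the job is handed in when it is done.

Besides the shell and the picture viewer there is one more tool, called after "Request:" in YAML: its name, and indented under it one key for each argument. jog_arm: Moves the arm, as the interface text tells. Its arguments: {"type":"object","properties":{"moves":{"type":"array"},"hand":{"type":"number"},"squeeze":{"type":"number"}},"required":["moves"]}

```bash
mkdir -p pics
cat > h.py <<'E'
from cell import *
import numpy as np, cv2
from scipy.spatial.transform import Rotation as R
def ray_pt(cam,P,u,v,d=None,z=None):
    E=np.array(P["extrinsics"]);
    x=(u-P["cx"])/P["fx"];y=(v-P["cy"])/P["fy"]
    if cam=="wrist":
        r=np.hypot(x,y); s=np.sin(r)/r if r>1e-9 else 1
        ray=np.array([x*s,y*s,np.cos(r)])
    else: ray=np.array([x,y,1.])
    Ri=E[:3,:3].T; o=-Ri@E[:3,3]; w=Ri@ray
    if d is not None: return o+w*d/ray[2]
    return o+w*(z-o[2])/w[2]
def save(cam,name):
    P=camera_params(cam); p,d=camera(cam); cv2.imwrite("pics/"+name,cv2.cvtColor(p,cv2.COLOR_RGB2BGR)); return p,d,P
E
python3 - <<'E'
from h import *
for c in ("top","scene"):
    p,d,P=save(c,c+".png")
    for n in ["dial_grip","wedge_grip","wedge_tip","lip","stand","bottle","glove_box","tray","wax","jar"]:
        for r in spot_point(c,n)[:3]:
            u,v=r["xy"]; dd=d[int(min(v,479)),int(min(u,639))]
            print(c,n,round(r["confidence"],2),np.round([u,v]),np.round(ray_pt(c,P,u,v,d=dd)) if dd>0 else None)
print(sense()["t"])
E
```

```text
top dial_grip 0.59 [190. 313.] [455. 328. 103.]
top wedge_grip 0.95 [284. 252.] [585. 145.  56.]
top wedge_grip 0.95 [318. 321.] [441.  72.  81.]
top wedge_grip 0.77 [493. 189.] [ 723. -301.   56.]
top wedge_tip 0.91 [442. 210.] [ 688. -202.   -1.]
top wedge_tip 0.9 [332. 260.] [574.  42.   3.]
top wedge_tip 0.79 [256. 334.] [414. 205.   6.]
top lip 0.55 [440. 293.] [ 502. -187.   29.]
top stand 0.76 [462. 295.] [ 498. -233.   29.]
top bottle 0.83 [184. 212.] [658. 347. 107.]
top glove_box 0.94 [300. 165.] [772. 114.  59.]
top tray 0.79 [393. 161.] [796. -93.  14.]
top wax 0.87 [230. 221.] [656. 263.  28.]
top jar 0.79 [139. 238.] [612. 449.  59.]
scene dial_grip 0.69 [406. 197.] [466. 330. 104.]
scene wedge_grip 0.82 [150. 278.] [ 736. -307.   48.]
scene wedge_grip 0.79 [309. 207.] [461.  70.  53.]
scene wedge_grip 0.68 [336. 249.] [603. 148.  36.]
scene wedge_tip 0.92 [196. 283.] [ 702. -205.   -2.]
scene wedge_tip 0.72 [357. 211.] [411. 205.   2.]
scene wedge_tip 0.62 [296. 250.] [574.  42.  -3.]
scene lip 0.86 [218. 220.] [ 502. -180.   31.]
scene stand 0.86 [197. 229.] [ 534. -232.   26.]
scene stand 0.42 [324. 312.] [829. 128.  58.]
scene stand 0.38 [334. 248.] [607. 143.  45.]
scene bottle 0.59 [421. 287.] [721. 360.  34.]
scene glove_box 0.95 [328. 312.] [830. 137.  59.]
scene tray 0.75 [234. 316.] [815. -90.  11.]
scene wax 0.94 [385. 277.] [688. 274.  28.]
scene jar 0.78 [460. 267.] [646. 464.  30.]
1.1
```

View pics/top.png

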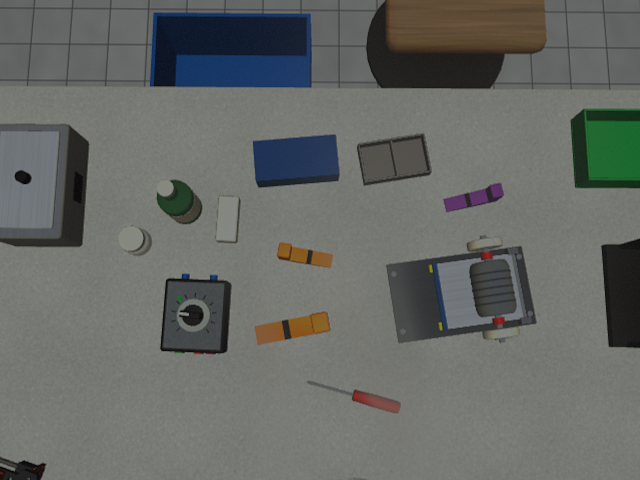

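View pics/scene.png

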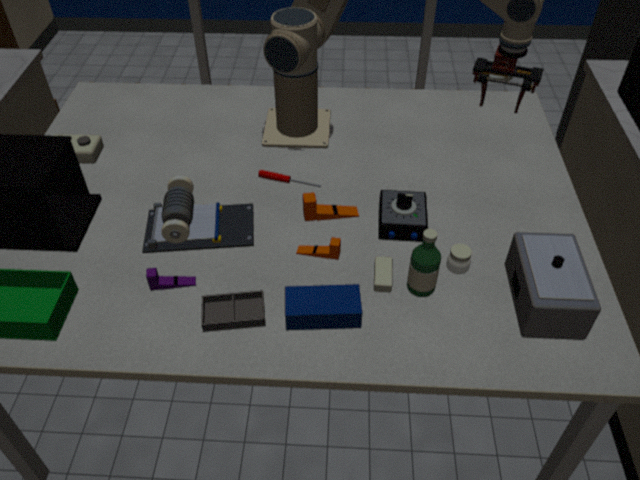

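The top view shows the dial at (190,314) with its pointer left and the green mark at (180,299). The small orange wedge has its grip at (284,252) and tip at (332,260), and the stand's lip is near (439,295). The larger orange wedge (318,321) and the purple one (493,189) are decoys. The scene view agrees.

```bash
cat >> h.py <<'E'
def plan(target,yaw_y=None):
    s=sense(); M=R.from_rotvec(s["tool_rot"]).as_matrix()
    print("t",s["t"],"pos",np.round(s["position"],1),"tooly yaw",np.round(np.degrees(np.arctan2(M[1,1],M[0,1])),2),"j6",round(s["joints"][5],2),"gap",s["finger_gap"])
    print("shift units",np.round(M.T@(np.array(target)-s["position"])/60,3))
    if yaw_y is not None:
        # positive spin about tool z (down) lowers world yaw
        d=np.degrees(np.arctan2(M[1,1],M[0,1]))-yaw_y; d=(d+90)%180-90
        print("spin units",round(d/10,3))
E
python3 - <<'E'
from h import *
p=cv2.imread("pics/top.png");P=camera_params("top")
print(np.round(ray_pt("top",P,190,314,z=100)), np.round(ray_pt("top",P,180,299,z=60)),np.round(ray_pt("top",P,180,313,z=75)))
s=sense();print(np.round(R.from_rotvec(s["tool_rot"]).as_matrix(),3))
E=np.array(camera_params("wrist")["extrinsics"]);print(np.round(-E[:3,:3].T@E[:3,3]),np.round(E[:3,:3],2))
plan([456,328,230],0)
E
```

```text
[454. 327. 100.] [486. 358.  60.] [456. 353.  75.]
[[-0.947  0.32   0.   ]
 [ 0.32   0.947  0.   ]
 [-0.     0.    -1.   ]]
[126. 618. 385.] [[ 0.32  0.95 -0.  ]
 [ 0.91 -0.31  0.29]
 [ 0.28 -0.09 -0.96]]
t 1.1 pos [200.  592.1 222.7] tooly yaw 71.33 j6 -0.02 gap 87.81014056398662
shift units [-5.451 -2.805 -0.122]
spin units 7.133
```

Request:
jog_arm:
  moves:
    - [[-0.7, -0.4, 0], 1]
    - [[-1.5, -0.8, 0], 2]
    - [[-2.3, -1.2, 0], 3]
    - [[-3.1, -1.6, 0], 4]
    - [[-3.9, -2.0, 0], 5]
    - [[-4.7, -2.4, 0], 6]
    - [[-5.45, -2.8, -0.12], 7.13]
    - [[-5.45, -2.8, -0.12], 7.13]
  hand: 1

```text
t: 2.1
position: [458.4, 326.3, 230.5]
tool_rot: [2.226, 2.215, 0.002]
ft_force: [0.5, 0.7, -0.4]
finger_gap: 87.9
grip_force: 0.0
```

Run:
```python
from h import *
p,d,P=save("wrist","w1.png")
for n in ["dial_grip","dial","wedge_grip","wedge_tip"]:
    for r in spot_point("wrist",n)[:3]:
        u,v=r["xy"]; print(n,round(r["confidence"],2),np.round([u,v]),np.round(ray_pt("wrist",P,u,v,z={"d":98,"w":30}[n[0]] if n!="wedge_tip" else 0)))
plan([456,328,82],0)
```

```text
dial_grip 0.71 [320. 221.] [453. 330.  98.]Traceback (most recent call last):
  File "<stdin>", line 4, in <module>
ValueError: it knows: bottle, dial_grip, glove_box, jar, lip, stand, tray, wax, wedge_grip, wedge_tip
```

View pics/w1.png

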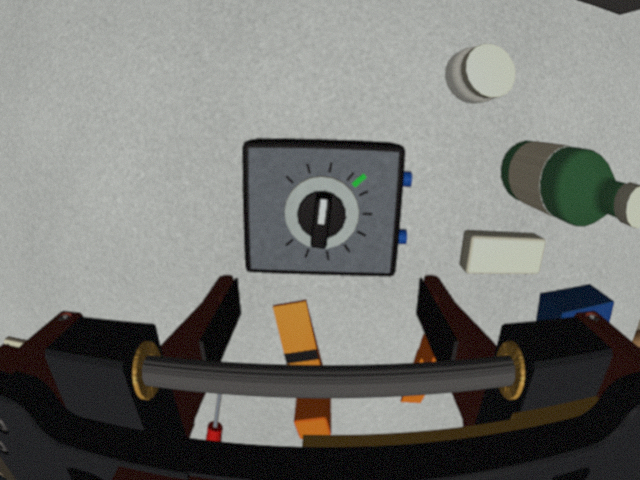

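The wrist view shows the dial disc centred at about (321,214), with the pointer end at (323,200) and the green mark at (360,181).

```bash
cat > dial.py <<'E'
from h import *
import sys
def dial(f,P,win):
    im=cv2.imread(f); x0,x1,y0,y1=win
    c=im[y0:y1,x0:x1]; h=cv2.cvtColor(c,cv2.COLOR_BGR2HSV)
    g=np.argwhere((h[...,1]>150)&(abs(h[...,0].astype(int)-60)<15)&(h[...,2]>80))[:,::-1]+[x0,y0]
    w=np.argwhere((h[...,2]>190)&(h[...,1]<40))[:,::-1]+[x0,y0]
    G=np.array([ray_pt("wrist",P,u,v,z=60)[:2] for u,v in g]); W=np.array([ray_pt("wrist",P,u,v,z=105)[:2] for u,v in w])
    print(len(g),len(w))
    for n,a in (("green",G),("white",W)):
        m=a.mean(0); _,s,vt=np.linalg.svd(a-m); d=vt[0]; print(n,m.round(1),"dir yaw",np.degrees(np.arctan2(d[1],d[0])).round(1),(s/np.sqrt(len(a))*3.46).round(1))
    return G.mean(0),W.mean(0)
E
python3 - <<'E'
from dial import *
P=camera_params("wrist")
G,W=dial("pics/w1.png",P,(290,380,165,260))
im=cv2.imread("pics/w1.png")
# black disc at z=75: dark pixels near centre
c=im[180:255,290:360].max(2)<60
n,l,st,ce=cv2.connectedComponentsWithStats(c.astype(np.uint8)); i=1+np.argmax(st[1:,4]); print(st[i],ce[i]+[290,180])
m=(l==i).astype(np.uint8); k=cv2.findContours(m,0,2)[0]; k=max(k,key=cv2.contourArea)
(cx,cy),r=cv2.minEnclosingCircle(k); print(cx+290,cy+180,r, ray_pt("wrist",P,cx+290,cy+180,z=75).round(1))
# ring (light) outer ellipse
c=cv2.inRange(im[165:260,275:375],(120,120,120),(200,200,200)); k=max(cv2.findContours(c,0,2)[0],key=cv2.contourArea); e=cv2.fitEllipse(k); print(e, ray_pt("wrist",P,e[0][0]+275,e[0][1]+165,z=60).round(1))
plan([456,328,82],0)
E
```

```text
71 68
green [485.1 360.2] dir yaw -138.1 [13.2  4.4]
white [452.6 341.4] dir yaw -97.1 [17.9  2.6]
[   8   12   47   56 1607] [320.7616677  217.28873678]
320.5 219.29999923706055 28.063241958618164 [450.7 327.3  75. ]
((46.07006072998047, 47.778892517089844), (65.7507095336914, 68.57367706298828), 79.23397827148438) [450.9 329.6  60. ]
t 2.2 pos [456.1 328.1 229.9] tooly yaw 0.03 j6 0.6 gap 87.7062396689435
shift units [-0.003 -0.     2.464]
spin units 0.003
```

Run:
```python
from h import *
plan([451,329.5,81],-7.1)
```

```text
t 2.2 pos [456.1 328.1 229.9] tooly yaw 0.03 j6 0.6 gap 87.7062396689435
shift units [ 0.022 -0.084  2.481]
spin units 0.713
```

Request:
jog_arm:
  moves:
    - [[0.02, -0.08, 0.8], 0.4]
    - [[0.02, -0.08, 1.6], 0.7]
    - [[0.02, -0.08, 2.2], 0.71]
    - [[0.02, -0.08, 2.48], 0.71]
    - [[0.02, -0.08, 2.48], 0.71]
  hand: 0.5

```text
t: 2.82
position: [450.3, 330.0, 80.4]
tool_rot: [-2.352, -2.082, 0.003]
ft_force: [-0.0, -0.3, -0.3]
finger_gap: 44.7
grip_force: 0.0
```

Request:
jog_arm:
  moves:
    - [[0, 0, 0], 0]
    - [[0, 0, 0], 0]
    - [[0, 0, 0], 0]
    - [[0, 0, 0], 0]
  hand: 0
  squeeze: 15

```text
t: 3.32
position: [452.4, 329.8, 82.0]
tool_rot: [2.353, 2.08, 0.004]
ft_force: [3.2, -1.4, 3.0]
finger_gap: 13.6
grip_force: 15.0
```

Request:
jog_arm:
  moves:
    - [[0, 0, 0], 0.8]
    - [[0, 0, 0], 1.6]
    - [[0, 0, 0], 2.4]
    - [[0, 0, 0], 3.2]
    - [[0, 0, 0], 3.8]
    - [[0, 0, 0], 4.1]
    - [[0, 0, 0], 4.1]

```text
t: 4.2
position: [453.0, 329.5, 82.0]
tool_rot: [2.933, 1.123, 0.005]
ft_force: [5.3, -4.0, 3.2]
finger_gap: 13.8
grip_force: 15.0
```

Request:
jog_arm:
  moves:
    - [[0, 0, 0], 0]
    - [[0, 0, 0], 0]
    - [[0, 0, -0.7], 0]
    - [[0, 0, -1.5], 0]
    - [[0, 0, -2.5], 0]
    - [[0, 0, -2.5], 0]
  hand: 0.5

```text
t: 4.95
position: [453.3, 331.3, 235.8]
tool_rot: [-2.931, -1.124, -0.013]
ft_force: [0.7, 0.0, -1.0]
finger_gap: 44.0
grip_force: 0.0
```

Run:
```python
from dial import *
p,d,P=save("wrist","w2.png")
dg=spot_point("wrist","dial_grip")[:1]; print(dg)
u,v=map(int,dg[0]["xy"])
dial("pics/w2.png",P,(u-50,u+50,v-60,v+60))
cv2.imwrite("pics/w2c.png",cv2.resize(cv2.imread("pics/w2.png")[v-80:v+80,u-100:u+100],None,fx=3,fy=3))
plan([585,145,200])
```

```text
[{'xy': [326.7, 227.7], 'confidence': 0.63}]
49 97
green [486. 357.] dir yaw -136.3 [9.  4.4]
white [461.9 336.1] dir yaw -138.8 [18.8  3.5]
t 5.05 pos [451.  329.5 231.3] tooly yaw -48.06 j6 1.45 gap 43.88604633615372
shift units [-0.394  3.781  0.521]
```

View pics/w2c.png

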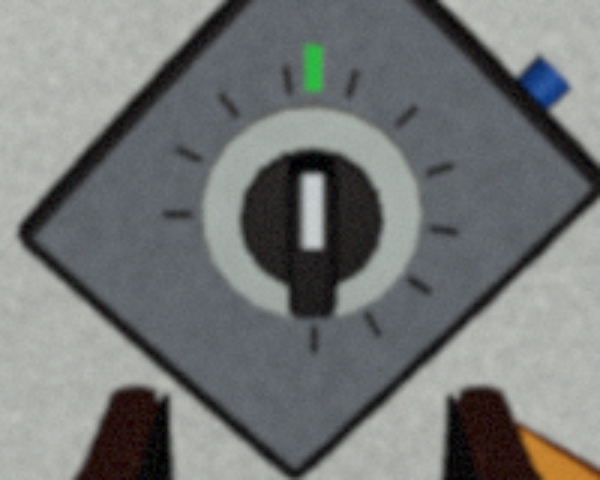

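The crop shows the pointer in line with the green mark, so the dial is done and released. Next is the wedge.

Request:
jog_arm:
  moves:
    - [[-0.06, 0.6, 0.1], -0.7]
    - [[-0.13, 1.3, 0.2], -1.4]
    - [[-0.2, 2.0, 0.3], -2.1]
    - [[-0.26, 2.6, 0.4], -2.8]
    - [[-0.33, 3.2, 0.5], -3.5]
    - [[-0.39, 3.78, 0.52], -4.2]
    - [[-0.39, 3.78, 0.52], -4.2]
  hand: 1

```text
t: 5.92
position: [585.0, 143.2, 197.3]
tool_rot: [-2.337, -2.097, 0.006]
ft_force: [-0.1, 0.3, -0.1]
finger_gap: 87.7
grip_force: 0.0
```

```bash
cat > w.py <<'E'
from h import *
p,d,P=save("wrist","w3.png")
for n,z in (("wedge_grip",30),("wedge_tip",0),("lip",20)):
    for r in spot_point("wrist",n)[:3]:
        u,v=r["xy"]; print(n,round(r["confidence"],2),np.round([u,v]),np.round(ray_pt("wrist",P,u,v,z=z),1),d[int(v),int(u)])
E
python3 w.py
python3 - <<'E'
from h import *
plan([585,145,15],-6)
im=cv2.imread("pics/w3.png");P=camera_params("wrist")
h=cv2.cvtColor(im,cv2.COLOR_BGR2HSV); m=cv2.inRange(h,(8,150,60),(25,255,255))
n,l,st,ce=cv2.connectedComponentsWithStats(m)
for i in range(1,n):
    if st[i,4]>150: print(st[i],ce[i].round())
E
```

```text
wedge_grip 0.86 [192. 305.] [433.6  63.   30. ] 317.17633
wedge_grip 0.79 [335. 212.] [592.6 145.3  30. ] 309.89423
wedge_tip 0.98 [160. 170.] [416.4 204.5   0. ] 350.92563
wedge_tip 0.67 [327. 305.] [573.   36.6   0. ] 397.62222
t 6.125 pos [584.2 145.8 198.9] tooly yaw -6.09 j6 0.33 gap 87.75450110402113
shift units [-0.01   0.02   3.065]
spin units -0.009
[ 141  164   75  171 5657] [178. 247.]
[ 316  194   35   65 1948] [332. 225.]
[315 264  29  37 968] [328. 281.]
[131 342  28  58 571] [142. 370.]
[498 342  28  58 673] [514. 371.]
```

View pics/w3.png

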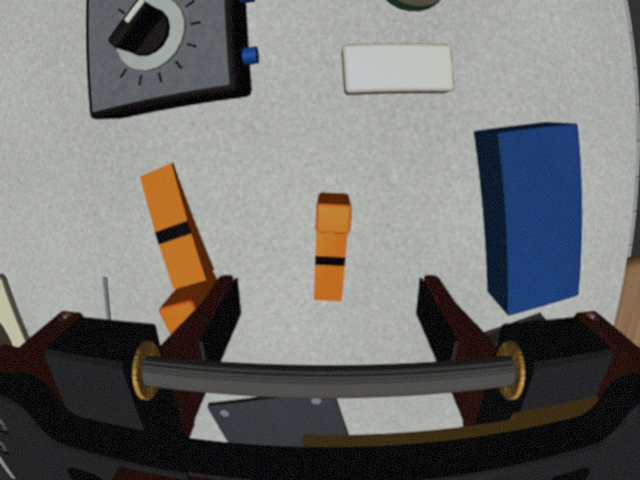

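The wrist view shows the small wedge with its block top around (334,218) and tip edge from (315,300) to (342,300). The stand plate is at the bottom.

Run:
```python
from h import *
P=camera_params("wrist"); im=cv2.imread("pics/w3.png")
m=cv2.inRange(cv2.cvtColor(im,cv2.COLOR_BGR2HSV),(8,150,60),(25,255,255))
for v in (205,212,220,228): 
    xs=np.where(m[v,300:370])[0]+300; a=ray_pt("wrist",P,xs[0],v,z=56);b=ray_pt("wrist",P,xs[-1]+1,v,z=56); print(v,xs[0],xs[-1],a.round(1),b.round(1))
for v,z in ((250,17),(275,9),(295,5)):
    xs=np.where(m[v,300:370])[0]+300; a=ray_pt("wrist",P,xs[0],v,z=z);b=ray_pt("wrist",P,xs[-1]+1,v,z=z); print(v,xs[0],xs[-1],a.round(1),b.round(1),((a+b)/2).round(1))
print(ray_pt("wrist",P,328.5,300.5,z=4).round(1))
g=im[190:240,334].astype(int); print(g.tolist())
```

```text
205 317 349 [577.6 161.3  56. ] [605.2 158.4  56. ]
212 317 349 [576.9 155.3  56. ] [604.6 152.3  56. ]
220 317 349 [576.1 148.3  56. ] [604.  145.4  56. ]
228 316 348 [574.5 141.4  56. ] [602.5 138.4  56. ]
250 316 344 [569.3 108.3  17. ] [597.6 105.3  17. ] [583.4 106.8  17. ]
275 316 342 [565.5  78.5   9. ] [593.1  75.6   9. ] [579.3  77.    9. ]
295 315 340 [561.3  53.9   5. ] [588.8  51.    5. ] [575.1  52.5   5. ]
[574.9  45.4   4. ]
[[178, 179, 177], [169, 176, 172], [154, 157, 157], [89, 95, 107], [26, 42, 80], [5, 32, 81], [19, 40, 84], [14, 42, 81], [4, 35, 79], [11, 36, 84], [17, 42, 82], [1, 38, 78], [0, 26, 77], [15, 49, 110], [23, 75, 157], [34, 98, 183], [43, 117, 192], [52, 127, 193], [50, 131, 191], [53, 135, 196], [48, 130, 191], [50, 130, 191], [53, 132, 192], [51, 132, 192], [49, 132, 189], [56, 134, 194], [48, 131, 191], [48, 129, 191], [48, 129, 192], [47, 126, 191], [48, 129, 192], [48, 127, 190], [52, 129, 194], [52, 130, 197], [48, 125, 193], [33, 118, 187], [39, 122, 190], [36, 118, 188], [44, 124, 191], [44, 122, 191], [38, 113, 190], [38, 111, 189], [32, 105, 184], [39, 108, 181], [40, 112, 187], [35, 113, 190], [37, 115, 195], [33, 110, 188], [39, 113, 191], [37, 117, 192]]
```

Run:
```python
from h import *
plan([590,147.5,15],-8.2)
```

```text
t 6.125 pos [584.2 145.8 198.9] tooly yaw -6.09 j6 0.33 gap 87.75450110402113
shift units [0.04  0.099 3.065]
spin units 0.211
```

Request:
jog_arm:
  moves:
    - [[0.04, 0.1, 0.8], 0.21]
    - [[0.04, 0.1, 1.7], 0.21]
    - [[0.04, 0.1, 2.5], 0.21]
    - [[0.04, 0.1, 3.06], 0.21]
    - [[0.04, 0.1, 3.06], 0.21]
    - [[0.04, 0.1, 3.06], 0.21]
  hand: 0.8

```text
t: 6.88
position: [592.1, 147.7, 17.4]
tool_rot: [2.373, 2.058, 0.002]
ft_force: [0.5, 0.2, -0.2]
finger_gap: 70.3
grip_force: 0.0
```

Request:
jog_arm:
  moves:
    - [[0, 0, 0], 0]
    - [[0, 0, 0], 0]
    - [[0, 0, 0], 0]
    - [[0, 0, 0], 0]
    - [[0, 0, 0], 0]
  hand: 0
  squeeze: 35

```text
t: 7.5
position: [591.6, 146.8, 16.4]
tool_rot: [-2.374, -2.057, 0.0]
ft_force: [-1.1, -0.0, 2.6]
finger_gap: 30.5
grip_force: 34.4
```

Run:
```python
from h import *
im=cv2.imread("pics/top.png");P=camera_params("top"); h=cv2.cvtColor(im,cv2.COLOR_BGR2HSV)
y=cv2.inRange(h[240:345,380:540],(24,150,90),(35,255,255)); n,l,st,ce=cv2.connectedComponentsWithStats(y)
for i in range(1,n): print("pad",st[i],(ce[i]+[380,240]).round(1),ray_pt("top",P,*(ce[i]+[380,240]),z=18).round(1))
b=cv2.inRange(h[250:340,420:460],(100,120,50),(130,255,255)); q=np.argwhere(b)[:,::-1]+[420,250.]
A=np.array([ray_pt("top",P,u,v,z=28)[:2] for u,v in q]); m=A.mean(0); vt=np.linalg.svd(A-m)[2][0]; print("lip",len(A),m.round(1),np.degrees(np.arctan2(*vt[::-1])).round(1),np.ptp((A-m)@vt).round(1))
for c in ((388,265),(522,247),(535,324),(398,342)): print(c,ray_pt("top",P,*c,z=10).round(1))
cv2.imwrite("pics/topc.png",cv2.resize(im[230:350,370:545],None,fx=4,fy=4))
```

```text
pad [49 25  4  8 22] [430.4 268.3] [ 555.2 -168.9   18. ]
pad [59 82  3  8 21] [440.  325.7] [ 432.9 -186.1   18. ]
lip 271 [ 494.7 -184.4] -171.9 141.6
(388, 265) [563.  -78.6  10. ]
(522, 247) [ 603.4 -372.1   10. ]
(535, 324) [ 437.  -391.4   10. ]
(398, 342) [398.5 -97.2  10. ]
```

View pics/topc.png

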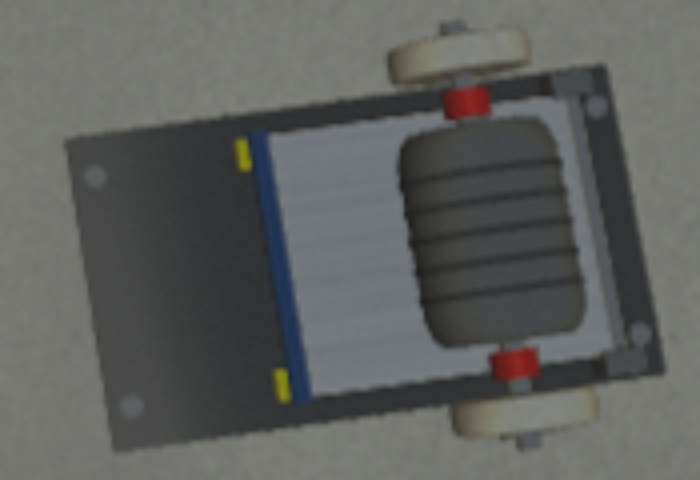

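The crop shows a clear plate in front of the lip. The lip sits at about (495,-185), the insertion yaw is about -82°, and the plate corners, pads and lip line agree.

Run:
```python
from h import *
plan([590,147.5,120]); plan([474.3,-43.1,120],8); plan([474.3,-43.1,60],8)
```

```text
t 7.5 pos [591.6 146.8  16.4] tooly yaw -8.17 j6 0.37 gap 30.474123209782675
shift units [ 0.007 -0.028 -1.726]
t 7.5 pos [591.6 146.8  16.4] tooly yaw -8.17 j6 0.37 gap 30.474123209782675
shift units [-3.411 -1.485 -1.726]
spin units -1.617
t 7.5 pos [591.6 146.8  16.4] tooly yaw -8.17 j6 0.37 gap 30.474123209782675
shift units [-3.411 -1.485 -0.726]
spin units -1.617
```

Request:
jog_arm:
  moves:
    - [[0, 0, -0.8], 0]
    - [[0, 0, -1.7], 0]
    - [[-0.8, -0.37, -1.7], -0.6]
    - [[-1.7, -0.74, -1.7], -1.1]
    - [[-2.6, -1.1, -1.7], -1.6]
    - [[-3.4, -1.48, -1.4], -1.62]
    - [[-3.4, -1.48, -0.9], -1.62]
    - [[-3.4, -1.48, -0.9], -1.62]
  squeeze: 50

```text
t: 8.5
position: [473.1, -42.8, 69.0]
tool_rot: [-2.06, -2.368, 0.003]
ft_force: [0.3, -0.0, -0.8]
finger_gap: 29.8
grip_force: 49.3
```

```bash
sed -i 's/w3.png/w4.png/' w.py; python3 w.py; python3 -c "
from h import *
plan([474.3,-43.1,30],8); print(np.round(sense()['ft_force'],1))"
```

```text
wedge_grip 0.76 [326. 314.] [477.5 -73.6  30. ] 140.09023
wedge_grip 0.71 [292.  58.] [439.2  71.3  30. ] 140.47232
wedge_tip 0.63 [325. 427.] [ 494.3 -204.2    0. ] 219.32315
lip 0.57 [329. 429.] [ 495.1 -184.7   20. ] 220.54022
t 8.7 pos [475.8 -42.   71.1] tooly yaw 8.09 j6 -0.25 gap 29.95057530033579
shift units [-0.014 -0.028  0.685]
spin units 0.009
[-1.  -0.2 -1. ]
```

View pics/w4.png

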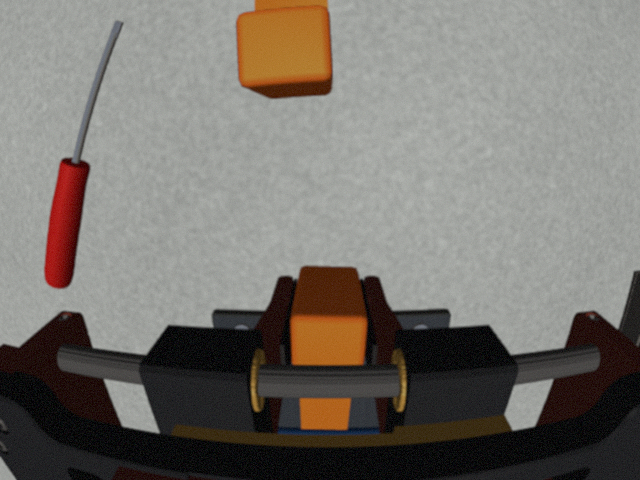

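The wrist view shows the block square between the fingers at (330,300) and the plate bolts at (240,325) and (420,325), symmetric about the wedge. Lip re-measured at (495,-185), as before. Lowering onto the plate now.

Request:
jog_arm:
  moves:
    - [[0, 0, 0.4], 0]
    - [[0, 0, 0.65], 0]
    - [[0, 0, 0.69], 0]
    - [[0, 0, 0.69], 0]

```text
t: 9.2
position: [474.9, -42.3, 29.1]
tool_rot: [2.06, 2.372, 0.0]
ft_force: [0.9, -0.5, -0.6]
finger_gap: 30.0
grip_force: 49.3
```

Request:
jog_arm:
  moves:
    - [[0, 0, 0.02], 0]
    - [[0, 0, 0.04], 0]
    - [[0, 0, 0.04], 0]

```text
t: 9.57
position: [474.8, -42.5, 26.6]
tool_rot: [2.06, 2.371, 0.0]
ft_force: [0.5, -0.3, -1.0]
finger_gap: 29.5
grip_force: 49.3
```

Request:
jog_arm:
  moves:
    - [[0, 0, 0.01], 0]
    - [[0, 0, 0.02], 0]
    - [[0, 0, 0.02], 0]

```text
t: 9.95
position: [474.5, -42.5, 26.1]
tool_rot: [-2.061, -2.371, 0.0]
ft_force: [-3.8, -0.2, 11.8]
finger_gap: 29.6
grip_force: 50.0
```

Request:
jog_arm:
  moves:
    - [[0, 0, 0.01], 0]
    - [[0, 0, 0.02], 0]
    - [[0, 0, 0.02], 0]

```text
t: 10.32
position: [474.4, -42.0, 25.2]
tool_rot: [-2.061, -2.371, -0.0]
ft_force: [-5.5, 5.5, 19.0]
finger_gap: 29.4
grip_force: 50.0
```

Request:
jog_arm:
  moves:
    - [[0, 0, -0.02], 0]
    - [[-0.25, 0, -0.02], 0]
    - [[-0.5, 0, -0.02], 0]
    - [[-0.75, 0, -0.02], 0]
    - [[-0.95, 0, -0.02], 0]
    - [[-1.05, 0, -0.02], 0]
    - [[-1.05, 0, -0.02], 0]

```text
t: 11.2
position: [484.4, -105.7, 26.2]
tool_rot: [2.061, 2.369, 0.002]
ft_force: [-1.4, 2.2, 14.8]
finger_gap: 29.8
grip_force: 50.0
```

Request:
jog_arm:
  moves:
    - [[-0.03, 0, 0], 0]
    - [[-0.06, 0, 0], 0]
    - [[-0.06, 0, 0], 0]

```text
t: 11.58
position: [484.5, -108.1, 26.2]
tool_rot: [-2.062, -2.37, -0.002]
ft_force: [-0.9, 9.5, 15.2]
finger_gap: 29.7
grip_force: 50.0
```

Request:
jog_arm:
  moves:
    - [[-0.03, 0, 0], 0]
    - [[-0.05, 0, 0], 0]
    - [[-0.05, 0, 0], 0]

```text
t: 11.95
position: [484.7, -110.8, 26.1]
tool_rot: [-2.061, -2.369, -0.002]
ft_force: [-1.1, 11.5, 15.0]
finger_gap: 29.5
grip_force: 50.0
```

Request:
jog_arm:
  moves:
    - [[-0.03, 0, 0], 0]
    - [[-0.05, 0, 0], 0]
    - [[-0.05, 0, 0], 0]

```text
t: 12.32
position: [484.9, -113.7, 26.1]
tool_rot: [-2.061, -2.369, -0.002]
ft_force: [-1.5, 11.7, 16.7]
finger_gap: 29.8
grip_force: 50.0
```

Request:
jog_arm:
  moves:
    - [[-0.03, 0, 0], 0]
    - [[-0.05, 0, 0], 0]
    - [[-0.05, 0, 0], 0]

```text
t: 12.7
position: [485.3, -116.6, 26.1]
tool_rot: [-2.061, -2.369, -0.002]
ft_force: [-0.9, 12.8, 16.4]
finger_gap: 30.2
grip_force: 50.0
```

Request:
jog_arm:
  moves:
    - [[-0.03, 0, 0], 0]
    - [[-0.05, 0, 0], 0]
    - [[-0.05, 0, 0], 0]

```text
t: 13.08
position: [485.6, -119.5, 26.1]
tool_rot: [-2.061, -2.369, -0.002]
ft_force: [-1.3, 12.4, 17.0]
finger_gap: 29.6
grip_force: 50.0
```

Run:
```python
from h import *
p,d,P=save("scene","s2.png"); t,dt,PT=save("top","t2.png"); p,d,P=save("wrist","w5.png")
plan([486.7,-131.2,26],8)
a=cv2.imread("pics/s2.png")[170:260,130:270]; b=cv2.imread("pics/t2.png")[240:330,370:510]
c=cv2.imread("pics/w5.png")[230:440,180:480]
A=np.vstack([cv2.resize(np.hstack([a,b]),(800,257),interpolation=2), cv2.resize(c,(800,343))[:, :]])
cv2.imwrite("pics/c2.png",A)
```

```text
t 13.225 pos [ 485.7 -119.6   26.1] tooly yaw 7.95 j6 -0.41 gap 29.634491779470565
shift units [-0.194 -0.01   0.001]
spin units -0.005
```

View pics/c2.png

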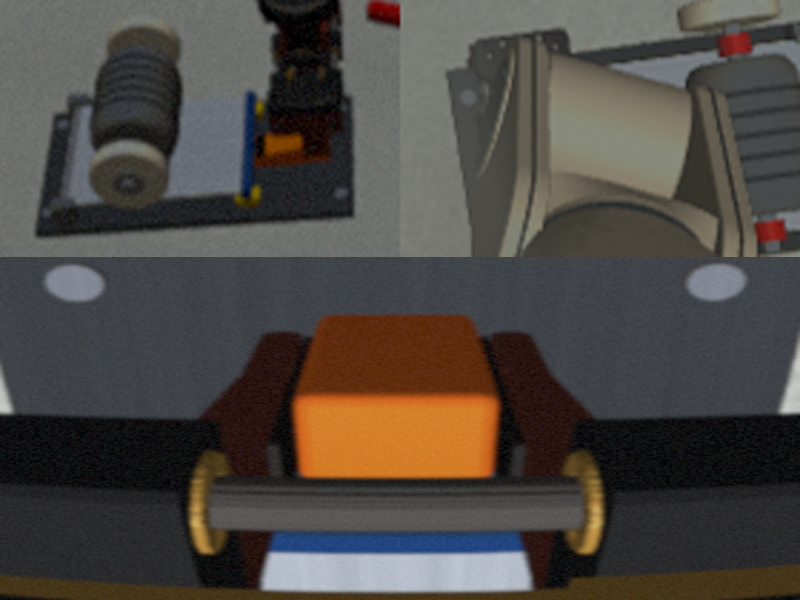

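The composite shows the wedge centred between the plate bolts (wedge middle x≈397, bolt midpoint 395), with its tip already under the blue lip. The small rise in force near y=-112 matches first contact, so about 11.6 mm is left to push.

Request:
jog_arm:
  moves:
    - [[-0.03, 0, 0], 0]
    - [[-0.06, 0, 0], 0]
    - [[-0.09, 0, 0], 0]
    - [[-0.12, 0, 0], 0]
    - [[-0.15, 0, 0], 0]
    - [[-0.18, 0, 0], 0]
    - [[-0.19, 0, 0], 0]
    - [[-0.19, 0, 0], 0]

```text
t: 14.22
position: [487.2, -130.8, 26.1]
tool_rot: [-2.061, -2.369, -0.002]
ft_force: [-1.8, 13.2, 16.7]
finger_gap: 30.0
grip_force: 50.0
```

Run:
```python
from h import *
p,d,P=save("wrist","w6.png"); s=sense(); plan([486.7,-131.2,26],8); print(s["ft_force"])
h=cv2.cvtColor(p,cv2.COLOR_RGB2HSV); b=cv2.inRange(h,(100,150,60),(125,255,255)); b[:400]=0; b[:,:270]=0;b[:,400:]=0
q=np.argwhere(b); print(len(q))
A=np.array([ray_pt("wrist",P,u,v,d=d[v,u]) for v,u in q if d[v,u]>0]); print(A.mean(0).round(1),np.percentile(A[:,2],[5,50,95]).round(1))
pl=np.array([ray_pt("wrist",P,u,v,d=d[v,u]) for v in range(330,350,2) for u in list(range(200,240,4))+list(range(420,450,4)) if d[v,u]>0]); print("plate z",np.percentile(pl[:,2],[10,50,90]).round(1))
# scene view: pads, band, lip
p,d,P=save("scene","s3.png"); h=cv2.cvtColor(p,cv2.COLOR_RGB2HSV)
for f in ("scene","s2","s3"):
    im=cv2.imread(f"pics/{f}.png"); hh=cv2.cvtColor(im,cv2.COLOR_BGR2HSV)[195:250,205:235]
    b=cv2.inRange(hh,(100,120,40),(128,255,255)); q=np.argwhere(b)
    k=q[q[:,0]>20]; print(f,len(q),(q.mean(0)+[195,205]).round(2), [(int(c)+205,int(q[q[:,1]==c,0].max())+195) for c in np.unique(q[:,1])])
A=cv2.imread("pics/s3.png")[195:250,195:270]; cv2.imwrite("pics/c3.png",np.vstack([cv2.resize(A,(600,440),interpolation=2),cv2.resize(cv2.imread("pics/w6.png")[390:440,250:410],(600,160))]))
```

```text
t 14.275 pos [ 487.2 -130.8   26.1] tooly yaw 7.96 j6 -0.43 gap 30.158335993104593
shift units [-0.005 -0.009  0.001]
spin units -0.004
[-2.24066177 12.86450997 16.34142127]
0<stdin>:5: RuntimeWarning: Mean of empty slice.
  ret = ret.dtype.type(ret / rcount)
Traceback (most recent call last):
IndexError: too many indices for array: array is 1-dimensional, but 2 were indexed
```

Run:
```python
from h import *
p,d,P=save("scene","s3.png")
for f in ("scene","s2","s3"):
    im=cv2.imread(f"pics/{f}.png"); hh=cv2.cvtColor(im,cv2.COLOR_BGR2HSV)[195:250,205:235]
    b=cv2.inRange(hh,(100,120,40),(128,255,255)); q=np.argwhere(b)
    print(f,len(q),(q.mean(0)+[195,205]).round(2),q.min(0)+[195,205],q.max(0)+[195,205])
    if f=="s3":
        A=np.array([ray_pt("scene",P,u+205,v+195,d=d[v+195,u+205]) for v,u in q]); print("lip pts z",np.percentile(A[:,2],[10,50,75,90]).round(1))
E=np.array(P["extrinsics"])
def proj(X): c=E[:3,:3]@X+E[:3,3]; return np.array([P["fx"]*c[0]/c[2]+P["cx"],P["fy"]*c[1]/c[2]+P["cy"]])
print("px per 4mm lift",proj(np.array([494,-185,36.]))-proj(np.array([494,-185,32.])))
pl=np.array([ray_pt("scene",P,u,v,d=d[v,u]) for v in range(232,240) for u in range(232,246)]); print("plate z",np.median(pl[:,2]).round(1))
a=cv2.imread("pics/scene.png")[195:250,195:270];b=cv2.imread("pics/s3.png")[195:250,195:270]
cv2.imwrite("pics/c3.png",cv2.resize(np.hstack([a,b]),(800,293),interpolation=2))
```

```text
scene 106 [220.92 216.88] [203 215] [237 219]
s2 103 [220.53 216.71] [203 215] [237 218]
s3 99 [219.19 216.55] [202 215] [236 218]
lip pts z [30.1 34.  36.1 37.6]
px per 4mm lift [-0.17637857 -1.06635174]
plate z 8.2
```

View pics/c3.png

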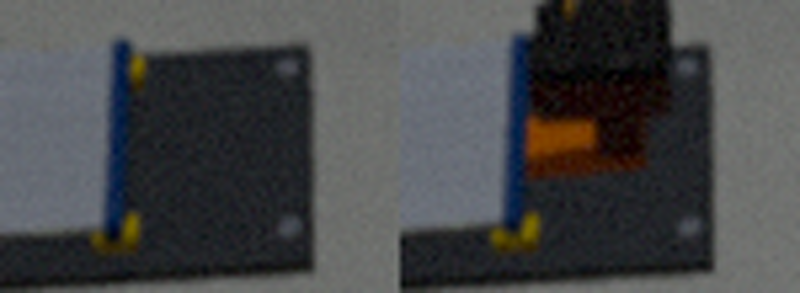

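The crop compares before and after. On the right, the orange ramp is under the middle of the lip and the lip sits slightly higher. I'll get the lift to sub-pixel accuracy from the edges of the sheet.

```bash
python3 - <<'E'
from h import *
fr=[camera("scene")[0] for _ in range(4)]; P=camera_params("scene"); E=np.array(P["extrinsics"])
def proj(X): c=E[:3,:3]@X+E[:3,3]; return np.array([P["fx"]*c[0]/c[2]+P["cx"],P["fy"]*c[1]/c[2]+P["cy"]])
new=np.mean([cv2.cvtColor(f,cv2.COLOR_RGB2GRAY).astype(float) for f in fr],0)
g=lambda f: cv2.cvtColor(cv2.imread(f),cv2.COLOR_BGR2GRAY).astype(float)
old=g("pics/scene.png"); mid=g("pics/s2.png")
def edge(I,c):  # sheet lower edge row: half level crossing
    col=I[222:252,c]; hi=np.median(col[:8]); lo=np.median(col[-12:-4]) if 0 else col[12:26].min()+5
    t=(hi+lo)/2; i=np.where(col<t)[0][0]; return 222+i-(t-col[i])/(col[i-1]-col[i])
for a,b in ((182,190),(190,198),(198,206),(206,213)):
    e=[np.median([edge(I,c) for c in range(a,b)]) for I in (old,mid,new)]
    u=(a+b)/2; X=ray_pt("scene",P,u,e[0],z=30); dist=(X-np.array([494.3,-185,30]))@np.array([.139,-.99,0])
    k=-(proj(X+[0,0,1])-proj(X))[1]*(1-dist/170)
    print(u,np.round(e,2),"dist behind lip",dist.round(),"lip lift mm mid,new",round((e[0]-e[1])/k,2),round((e[0]-e[2])/k,2))
E
python3 -c "
from h import *
s=sense();print(s['t'],s['ft_force'],s['finger_gap'])"
```

```text
186.0 [221.9  221.87 224.32] dist behind lip 84.0 lip lift mm mid,new 0.29 -17.89
194.0 [238.66 238.59 238.36] dist behind lip 58.0 lip lift mm mid,new 0.42 1.71
202.0 [238.58 238.24 237.63] dist behind lip 36.0 lip lift mm mid,new 1.58 4.51
209.5 [238.1  237.62 237.14] dist behind lip 16.0 lip lift mm mid,new 2.0 3.99
14.525 [-1.79170392 12.78610933 16.21002196] 29.30642463853875
```

```bash
python3 -c "
from cell import *
print(sign_off())"
```

```text
the job is handed in; nothing more can be done
None
```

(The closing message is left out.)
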